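Reset the stirrer under the flask

ROBOT

A 6-joint arm with a two-finger parallel gripper is mounted at the origin on the work surface. World frame = base frame: x ahead of the robot, y to its left, z up, the work surface at z = 0. Lengths are in mm, angles in rad, forces in N, time in s.
With the tool pointing down it reaches from about 275 to 1000 mm from the base axis. Payload 8.4 kg.
Tool frame: the origin (TCP) lies on the centre line of the jaws, within the pads' length; the fingertips stand r.tip_reach ahead of it and the grasp point (between the pads) lies 3 mm ahead of it (r.tip_reach is the distance from the TCP to the fingertips, in mm); z points along the fingers, y is the direction in which the jaws open and shut (so a half turn about z gives the same grasp; the last joint's range is limited). The gripper opens to 85 mm and grips with 20 to 120 N. Pads are 22 mm wide; open, the fingers measure 114 mm over their backs; the gripper's body (76 mm by 85 mm) begins 54 mm behind the grasp point. The pads swing forward as they close: fully open they stand 13 mm farther back than shut.
Start: joints at [1.125, 0.353, 1.633, -0, 1.155, -0.002], TCP at [268.358, 564.457, 253.281] pointing down, gripper open.
Joint ranges: [-2.63, 2.63], [-0.92, 2.1], [0.06, 2.66], [-1.3, 4.44], [0, 2.69], [-3.02, 3.02]. Speed limits (rad/s): [2.22, 2.22, 2.79, 3.14, 3.14, 3.14].

INTERFACE

Orientations are given as [roll, pitch, yaw] about the fixed x, y, z axes, in that order (R = Rz(yaw) Ry(pitch) Rx(roll)).
In Python, from rig import sense, optics, r, nets gives the robot as it stands. The module is installed in compiled form; this text tells all that it offers.
- The arm moves only by the tool carry_out, never from a script. Its argument "increments" is a list that holds one entry, the list of rows, each a list of 6 numbers: the shift along the tool's x, y, z normalised to -1 to 1, where 1 is 40 cm, then the turn, a rotation vector about the tool's x, y, z normalised to -1 to 1, where 1 is 60 degrees. A call has 1 to 5 rows; each row is the pose to reach, as a shift and turn from the pose commanded when the call began, along the tool's axes at that moment; what a row does not reach only later rows make up. A row lasts 1/12 s, in which the tool goes at most 41.7 mm and 7.16 degrees, less where a joint would pass 70% of its speed; a pose out of reach is approached as far as the arm can. A call with a number of a shift or a turn outside -1 to 1 is refused whole. A call with a gripper value outside its range is refused whole. "hand" is the closure, from 0 (fully open) to 1 (shut), set as the call begins (left out, the last holds). The fingers move at their own pace and stop on an object; "squeeze" is the grip in N (left out, the last holds). Time passes only in rows, so rows that repeat a pose let the fingers close. It gives the time, the measured TCP pose, the force and the opening at its end, in the units of the state.
- sense(): the state, without advancing time (a new reading comes with each control period).
- optics.grab_frame(name): name is "scene" or "top" or "wrist"; returns a dict with "img" (384x512x3 uint8, red, green, blue), "range_z" (384x512 float32, mm along the optical axis (not along the pixel's ray), 0 where there is no reading), "fov_y" (degrees; the focal length in pixels is half the picture's height over the tangent of half this angle, whatever the lens; pixels are square), "cx", "cy" (the principal point, pixels), "R" (3x3) and "t" (3): a world point X has camera coordinates R X + t. Camera axes: x right, y down, z forward; pixel columns grow to the right and rows downward; lengths in mm; the calibration is good to about 2 mm. A picture is of the moment at which its call begins.
- r.sign_off(): hands the job in, once; it reports no verdict.
Trained networks look in the newest picture that a camera, given by its name, has taken for a name from the list of things; names that differ only in an ending like _2 or _b are one class to them, and where a whole thing is asked for, a point or a joint stands for the part that bears it (a point fixed in the world has none). Each returns a list of dicts, best first, with "confidence" (0 to 1); they miss things now and then, are a little off and sometimes report something else, mostly with a low value. They report only what shows in the picture. A call takes as long as a camera call.
- nets.trace(target, camera): "mask" (384x512 bool, what is visible of it).
- nets.tip_of(target, camera): "point" ([x, y, z] in mm, in world coordinates, good to about 4 mm: a listed point, or the origin of a listed thing).
The state is a dict: "clock": time; "qpos": joint angles; "qvel": joint speeds; "joint_efforts": joint torques, N m; "eef_pos": TCP position; "tcp_rot": TCP orientation; "contact_force": force on the tool from outside, world axes, zero at the start; "wrist_torque": the same for the moment, N m; "opening": opening from 0.0 (shut) to 1.0 (fully open).
Only numpy, scipy, OpenCV 4.12 (cv2) and the standard library are available. Lean on these libraries where they do the work, as an engineer would, in place of code of your own. Each camera call takes 0.05 s, during which the arm holds its last target.

TASK

The stirrer under the yeast flask has tripped. Push its sliding metal shutter all the way open, reach a fingertip into the well underneath and press the sunken reset key fully down, keeping it down for two seconds, then let go and push the shutter fully shut again. Only push and press: never pinch the shutter's rib from both sides, do not press the key in the other, open well, and leave the flask and the things standing around undisturbed.

Things in the scene. Friction and masses are not known exactly. Their poses are not given: they have to be found in the camera images.
- stirrer: Cream box-shaped flask stirrer, fixed, 300 (x) x 250 (y) x 70 mm high. Origin: centre of its underside; x points to its rear, y to its left, z up. At the rear a steel disc (diameter 140, 5 high, centred at x +75, y -50 mm) carries the flask. The level front deck (70 mm above the bench) has two wells and a sliding shutter between two guide bars.
- reset_well (a point): Centre of the mouth of the reset key's well, at deck height (stirrer x -90, y -15 mm); axes as the stirrer's. Round, 48 mm in diameter, 40 mm deep, vertical walls. Covered by the shutter while that is shut. The guide bars lie 36 mm to its front and rear, 6 wide and 6 high, along y.
- preset_well (a point): Centre of the mouth of the other, open well, at deck height (stirrer x -90, y -85 mm); same size. Its key is to be left alone.
- reset_key (a joint): Travel of the reset key in m: 0 up, 0.005 fully down. A spring pushes it back up (about 1.2 N to start it, 4.2 N fully down).
- reset_key_top (a point): Centre of the top of the black round reset key, 24 mm in diameter, in the middle of its well; when up it lies 20 mm below the deck (50 mm above the bench). It moves down with the key. Covered by the shutter while that is shut.
- preset_key (a joint): Travel of the other key (identical, in the open well), in m: 0 up, 0.005 fully down; to be left alone.
- shutter (a joint): Position of the shutter in m: 0 fully shut over the reset well, 0.062 fully open at its stop. It slides along the stirrer's +y to open and stays where it is left (about 1.5 N of friction). It may start a little open.
- shutter_top (a point): Centre of the top of the shutter's plate (74.5 mm above the bench), an aluminium plate 64 (x) x 60 (y) x 4 mm, at the foot of the rib; axes as the stirrer's. When shut it is right above the reset well's centre. Across the plate's middle stands a rib to push on, 44 long (x), 12 thick (y), 18 mm high (top 92.5 mm above the bench).
- flask: Conical glass flask with a rubber stopper, standing loose on the stirrer's disc: base diameter 86, neck diameter 30, total height 140 mm. Origin: centre of its underside. Not to be moved.
- jar: Glass jar with brass lid, diameter 72, height 100 mm, loose on the bench beside the stirrer. Origin: centre of its underside. Bystander.
- dropper: Small bottle with black cap, diameter 36, height 85 mm, loose on the bench beside the stirrer. Origin: centre of its underside. Bystander.

How it is judged (in metres and radians):
On the way, in this order (a step that is already met when the one before it is completed fails the run):
1. the shutter is pushed open, clear of the well (value of joint shutter above 0.054 m), for 0.1 s.
2. the reset key is held fully down (value of joint reset_key above 0.0038 m), for 1.5 s.
At the end, for the whole second after the job is handed in: The shutter is shut to within 4 mm, both keys are up (within 1 mm), and the flask, jar and small bottle stand upright within 12 mm of where they began (value of joint shutter below 0.004 m and value of joint each of reset_key, preset_key below 0.001 m and distance of each of flask, jar, dropper from where it was at the start of the episode below 0.012 m and angle between each of flask, jar, dropper's own z axis and vertical below 0.1 rad); the robot touches nothing.
It fails at once if the shutter's rib is pinched (pressed from both sides at once) (contact force between the fingers and shutter_c1 above 1 N and contact force between the fingers and shutter_c2 above 1 N).
It fails at once if the other key is pressed (value of joint preset_key above 0.002 m).
It fails at once if the flask or a bystander is moved, lifted or tipped (distance of any of flask, jar, dropper from where it was at the start of the episode above 0.012 m or angle between any of flask, jar, dropper's own z axis and vertical above 0.15 rad).
It also fails if it takes over 58 s, if anything falls off the work surface, if the arm or the gripper's body presses on something with over 40 N, if the wrist force passes 120 N, or if a joint passes its speed limit or range.

## Working session

There is one attempt and no reset: what is moved stays moved. The work goes in short steps, Python scripts to look and compute and a tool call to move; the robot and the scene stay as the last step left them, time stands still between calls to the robot, and variables do not carry over. Pictures are saved under pics/ and viewed, and the job is handed in when it is done.

Besides the shell and the picture viewer there is one more tool, called after "Call:" in YAML: its name, and indented under it one key for each argument. carry_out: Moves the arm, as the interface text tells. Its arguments: {"type":"object","properties":{"increments":{"type":"array","items":{"type":"array","items":{"type":"array","items":{"type":"number","minimum":-1,"maximum":1}}}},"hand":{"type":"number"},"squeeze":{"type":"number"}},"required":["increments"]}

```bash
mkdir -p pics; cat > h.py <<'E'
import numpy as np,cv2
from rig import sense,optics,r,nets
def save(n,fn):
    f=optics.grab_frame(n); cv2.imwrite('pics/'+fn,f['img'][:,:,::-1]); return f
def K(f):
    h=f['img'].shape[0]; return h/2/np.tan(np.radians(f['fov_y'])/2)
def px2w(f,u,v,z=None):
    F=K(f); d=np.array([(u-f['cx'])/F,(v-f['cy'])/F,1.]); R=np.array(f['R']);t=np.array(f['t'])
    if z is None: return R.T@(d*f['range_z'][int(v),int(u)]-t)
    c=-R.T@t; w=R.T@d; return c+w*(z-c[2])/w[2]
def w2px(f,X):
    p=np.array(f['R'])@np.array(X)+np.array(f['t']); return p[:2]/p[2]*K(f)+[f['cx'],f['cy']]
E
python3 - <<'E'
from h import *
s=sense(); print(s); print(r.tip_reach)
for c in ('scene','top','wrist'):
    f=save(c,c+'0.png'); print(c,f['fov_y'],-np.array(f['R']).T@np.array(f['t']))
    for n in ('stirrer','reset_well','preset_well','shutter_top','flask','jar','dropper','reset_key_top'):
        print(n,[(np.round(d['point']),round(d['confidence'],2)) for d in nets.tip_of(n,c)[:2]])
E
```

```text
{'clock': 0.0, 'qpos': array([ 1.12459393e+00,  3.53623529e-01,  1.63415423e+00,  2.14269688e-05,
        1.15522358e+00, -2.42496418e-03]), 'qvel': array([5.41283701e-05, 1.57914577e-03, 4.49804185e-04, 1.03797089e-04,
       4.09491854e-04, 5.46488001e-04]), 'joint_efforts': array([ 1.31099798e-03, -6.05240464e+01, -3.42079604e+01, -1.39061763e-04,
        9.13866417e-03,  1.09018313e-05]), 'eef_pos': array([268.15459326, 564.0378709 , 252.56844827]), 'tcp_rot': array([-3.14018402e+00, -2.30069651e-05,  2.69780655e+00]), 'contact_force': array([-0.60871889, -0.18037237,  0.52899347]), 'wrist_torque': array([-0.01222274,  0.01223656, -0.00111285]), 'opening': 0.9974239256414403}
22.0
scene 51.715480935129236 [1019.17348699  404.66250433  565.90659747]
stirrer [(array([609., -83.,   1.]), 0.65)]
reset_well []
preset_well [(array([ 527., -170.,   67.]), 0.63)]
shutter_top [(array([528., -93.,  75.]), 0.92)]
flask [(array([ 524., -103.,   74.]), 0.73), (array([ 691., -122.,   78.]), 0.55)]
jar [(array([555., 124.,  -5.]), 0.72), (array([527., -97.,  75.]), 0.51)]
dropper [(array([ 556., -287.,   -3.]), 0.67)]
reset_key_top [(array([ 524., -106.,   73.]), 0.55)]
top 56.55299298517424 [501.25336756  46.20009054 890.42759423]
stirrer [(array([615., -78.,  -2.]), 0.89), (array([ 526., -105.,   74.]), 0.63)]
reset_well [(array([ 523., -106.,   72.]), 0.84)]
preset_well [(array([ 529., -179.,   71.]), 0.92)]
shutter_top [(array([523., -92.,  75.]), 0.89)]
flask [(array([ 686., -124.,   72.]), 0.56)]
jar [(array([554., 116.,  -1.]), 0.82)]
dropper [(array([ 560., -287.,   -1.]), 0.51)]
reset_key_top []
wrist 63.242902183787265 [204.72825421 594.19432286 373.15840885]
stirrer []
reset_well []
preset_well []
shutter_top []
flask []
jar []
dropper []
reset_key_top []
```

View pics/top0.png

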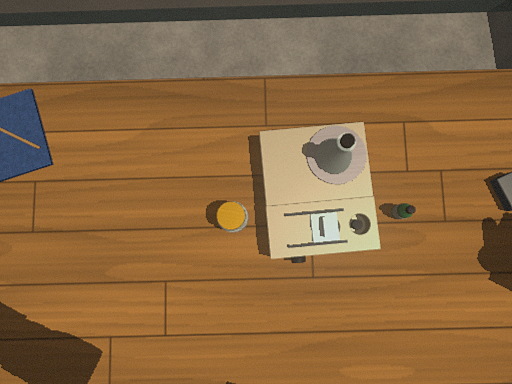

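View pics/scene0.png

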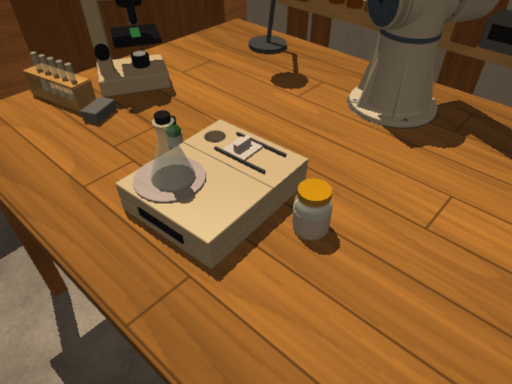

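```bash
python3 - <<'E'
from h import *
f=save('top','top1.png'); 
im=f['img'][110:270,250:400,::-1]; cv2.imwrite('pics/top1z.png',cv2.resize(im,None,fx=3.7,fy=3.7,interpolation=cv2.INTER_CUBIC))
f2=save('scene','s1.png'); im=f2['img'][115:215,110:320,::-1]; cv2.imwrite('pics/s1z.png',cv2.resize(im,None,fx=3.8,fy=3.8,interpolation=cv2.INTER_CUBIC))
E
```

```text
(no output)
```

View pics/top1z.png

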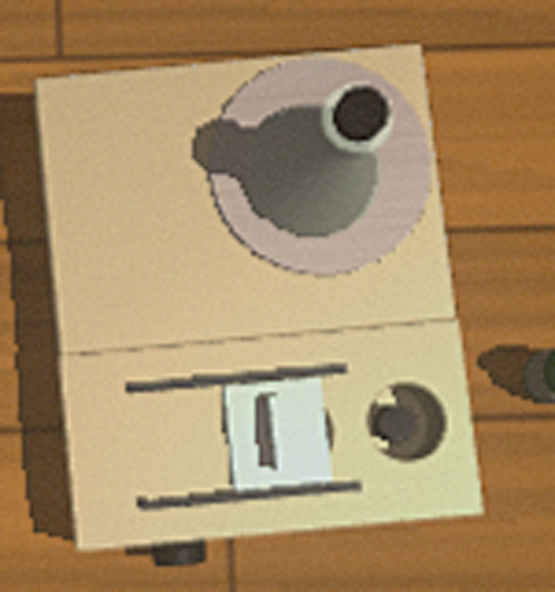

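View pics/s1z.png

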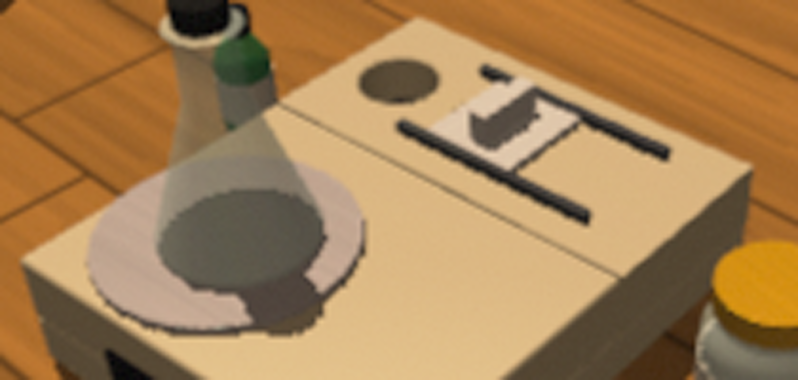

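Top crop: the stirrer's top corners lie at crop px (38,80), (420,44), (483,515) and (78,550). The preset well is at (407,422). The shutter is slightly open, with a sliver of the reset well showing at (330,430).

```bash
python3 - <<'E'
from h import *
f=optics.grab_frame('top'); g=optics.grab_frame('scene')
cs=[(38,80),(420,44),(483,515),(78,550)]
loc=np.array([(150,125),(150,-125),(-150,-125),(-150,125)],float)
W=np.array([px2w(f,250+u/3.7,110+v/3.7,70)[:2] for u,v in cs])
wl=px2w(f,250+407/3.7,110+422/3.7,70); print(W.round(1),'preset well',wl.round(1), [px2w(f,250+u/3.7,110+v/3.7).round(1) for u,v in((150,300),(300,440),(60+30,450))])
def fit(L,W):
    a=L-L.mean(0);b=W-W.mean(0); U,S,V=np.linalg.svd(a.T@b); R=(U@V).T; t=W.mean(0)-R@L.mean(0); return R,t
R,t=fit(loc,W); print('yaw',np.arctan2(R[1,0],R[0,0]),'t',t,'res',(loc@R.T+t-W).round(1))
print('preset',R@[-90,-85]+t,'reset',R@[-90,-15]+t)
# depth of plate and the shutter plate corners at 74.5
P=[px2w(f,250+u/3.7,110+v/3.7,74.5)[:2] for u,v in ((224,388),(324,378),(332,478),(232,488))]
print('plate local',((np.array(P)-t)@R).round(1), ((np.mean(P,0)-t)@R).round(1))
# scene camera
cs2=[(418,17),(750,168),(23,262)]; W2=np.array([px2w(g,110+u/3.8,115+v/3.8,70)[:2] for u,v in cs2]); print('scene corners local(fr,fl,rr)',((W2-t)@R).round(1))
q=px2w(g,110+399/3.8,115+81/3.8,70)[:2]; print('scene preset local',((q-t)@R).round(1))
E
```

```text
[[ 751.2   46.8]
 [ 767.8 -197.9]
 [ 469.2 -218.7]
 [ 454.4   30.1]] preset well [ 527.2 -175.5   70. ] [array([607.5, -19.5,  70.6]), array([ 517.8, -108.1,   74.6]), array([515.2,  20.9,  70.2])]
yaw 0.06317795175607277 t [610.64888486 -84.90688797] res [[ 1.2  2.5]
 [ 0.4 -2.3]
 [-0.3 -0.4]
 [-1.3  0.3]]
preset [ 526.19499472 -175.41954145] reset [ 521.77547951 -105.55919586]
plate local [[ -58.1   25.8]
 [ -57.5  -36.3]
 [-118.9  -34.2]
 [-119.5   27.4]] [-88.5  -4.3]
scene corners local(fr,fl,rr) [[-144.7 -121.8]
 [-143.7  126.9]
 [ 153.8 -115.8]]
scene preset local [-85.  -81.6]
```

```bash
cat >> h.py <<'E'
from scipy.spatial.transform import Rotation as Ro
def plan(x,y,z,yaw,cmd=None):
    s=sense()
    p=np.array(s['eef_pos']); R0=Ro.from_euler('xyz',s['tcp_rot'])
    if cmd is not None: p=np.array(cmd[:3]);R0=Ro.from_euler('xyz',[np.pi,0,cmd[3]])
    R1=Ro.from_euler('xyz',[np.pi,0,yaw])
    d=R0.inv().apply(np.array([x,y,z])-p); w=(R0.inv()*R1).as_rotvec()
    print('clock',s['clock'],'pos',s['eef_pos'].round(1),'rot',np.round(s['tcp_rot'],4),'F',s['contact_force'].round(1),'op',round(s['opening'],3))
    print('dist',np.linalg.norm(d).round(1),'ROW',(d/400).round(4).tolist(),(w/np.radians(60)).round(4).tolist())
E
python3 -c "
from h import *
plan(521,-120,250,np.pi/2+.063,(268.358,564.457,253.281,2.698))"
```

```text
clock 1.55 pos [268.4 564.4 253.3] rot [-3.1416 -0.      2.6978] F [-0.5 -0.2  0. ] op 1.003
dist 729.6 ROW [-1.3049, -1.2745, 0.0082] [0.0, -0.0, 1.0162]
```

Call:
carry_out:
  increments:
    - [[-0.07,-0.07,0,0,0,0.07],[-0.14,-0.14,0,0,0,0.14],[-0.21,-0.205,0,0,0,0.21],[-0.28,-0.275,0,0,0,0.28],[-0.35,-0.345,0,0,0,0.35]]
  hand: 1

```text
clock: 1.97
eef_pos: [335.8, 378.1, 253.3]
tcp_rot: [3.141, 0.0, 2.328]
contact_force: [0.4, -0.0, -0.6]
opening: 0.299
```

```bash
python3 -c "
from h import *
plan(521,-120,250,np.pi/2+.063)"
```

```text
clock 1.9667 pos [335.8 378.1 253.3] rot [3.1413e+00 1.0000e-04 2.3283e+00] F [ 0.4 -0.  -0.6] op 0.299
dist 531.5 ROW [-1.223, -0.5191, 0.0083] [0.0003, -0.0, 0.6632]
```

Call:
carry_out:
  increments:
    - [[-0.095,-0.035,0,0,0,0.1],[-0.19,-0.075,0,0,0,0.2],[-0.285,-0.115,0,0,0,0.3],[-0.375,-0.155,0,0,0,0.4],[-0.46,-0.195,0,0,0,0.45]]

```text
clock: 2.38
eef_pos: [406.3, 190.7, 253.6]
tcp_rot: [3.141, 0.0, 1.854]
contact_force: [0.8, -0.2, 0.3]
opening: 0.004
```

```bash
python3 -c "
from h import *
plan(521,-120,250,np.pi/2+.063)"
```

```text
clock 2.3833 pos [406.3 190.7 253.6] rot [3.1407 0.     1.8542] F [ 0.8 -0.2  0.3] op 0.004
dist 331.2 ROW [-0.826, 0.0581, 0.009] [0.0008, -0.0001, 0.2104]
```

Call:
carry_out:
  increments:
    - [[-0.1,0.007,0,0,0,0.05],[-0.2,0.014,0,0,0,0.1],[-0.3,0.02,0,0,0,0.15],[-0.4,0.027,0,0,0,0.2],[-0.48,0.033,0,0,0,0.2]]

```text
clock: 2.8
eef_pos: [473.9, 9.7, 253.6]
tcp_rot: [3.141, 0.0, 1.647]
contact_force: [0.1, 0.4, -0.4]
opening: -0.001
```

```bash
python3 -c "
from h import *
plan(521,-120,250,np.pi/2+.063)
f=save('wrist','w1.png')
plan(521,-120,250,np.pi/2+.063)
for n in ('stirrer','reset_well','preset_well','shutter_top'):
        print(n,[(np.round(d['point'],1),round(d['confidence'],2)) for d in nets.tip_of(n,'wrist')[:2]])
"
```

```text
clock 2.8 pos [473.9   9.7 253.6] rot [3.1406e+00 5.0000e-04 1.6466e+00] F [ 0.1  0.4 -0.4] op -0.001
dist 138.1 ROW [-0.3323, 0.0928, 0.0093] [0.0009, 0.0004, 0.0122]
clock 2.85 pos [475.8   6.2 253.8] rot [3.1393e+00 3.0000e-03 1.6485e+00] F [ 2.  -3.3  0.1] op 0.001
dist 134.1 ROW [-0.3233, 0.0882, 0.0106] [0.0022, 0.0028, 0.0141]
stirrer [(array([ 6.143e+02, -8.370e+01,  2.000e-01]), 0.86)]
reset_well [(array([ 527.6, -102.2,   66.3]), 0.79)]
preset_well []
shutter_top [(array([522.9, -87.6,  75. ]), 0.61)]
```

View pics/w1.png

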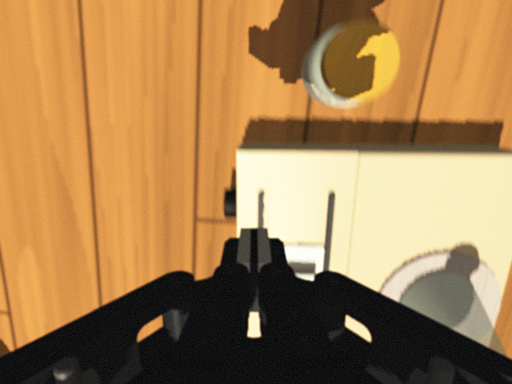

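```bash
python3 - <<'E'
from h import *
f=save('wrist','w2.png')
f=save('wrist','w2.png'); cv2.imwrite('pics/w2z.png',cv2.resize(f['img'][130:330,215:415,::-1],None,fx=3,fy=3,interpolation=cv2.INTER_CUBIC))
np.savez('w2.npz',**{k:f[k] for k in f}); plan(521,-120,250,np.pi/2+.063)
E
```

```text
clock 3.15 pos [472.9  13.3 253.3] rot [-3.1413e+00 -3.0000e-04  1.6517e+00] F [-0.2  0.4 -0.3] op 0.005
dist 141.8 ROW [-0.342, 0.093, 0.008] [-0.0002, -0.0003, 0.0171]
```

View pics/w2z.png

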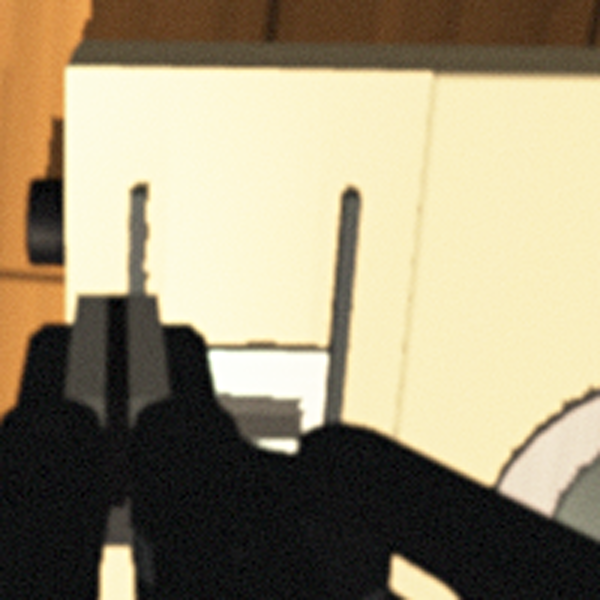

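```bash
python3 - <<'E'
from h import *
f=dict(np.load('w2.npz'))
th=.063;R=np.array([[np.cos(th),-np.sin(th)],[np.sin(th),np.cos(th)]]);t=np.array([610.65,-84.9])
def P(u,v,z):
    w=px2w(f,215+u/3,130+v/3,z)[:2]; print((u,v),w.round(1),'local',(R.T@(w-t)).round(1),'depthz',px2w(f,215+u/3,130+v/3).round(1)[2]); return w
print('corner -150,125');P(65,65,70);P(65,290,70)
a=P(70,66,70);b=P(595,72,70);print('yaw left edge',np.arctan2(b[1]-a[1],b[0]-a[0]))
print('bars -126,-54');P(139,187,76);P(349,190,76);a=P(347,220,76);b=P(334,420,76);print('bar yaw',np.arctan2(a[1]-b[1],a[0]-b[0])-np.pi/2)
a=P(432,80,70);b=P(398,430,70);print('line yaw',np.arctan2(a[1]-b[1],a[0]-b[0])-np.pi/2)
print('plate edge');P(230,349,74.5);P(325,352,74.5)
print('rib');P(300,400,92.5);P(300,437,92.5);P(290,418,92.5)
E
```

```text
corner -150,125
(65, 65) [454.3  32.6] local [-148.7  127.2] depthz -1.5
(65, 290) [459.5 -46.1] local [-148.4   48.2] depthz -0.1
(70, 66) [455.9  32.4] local [-147.   126.9] depthz 69.3
(595, 72) [626.9  44.3] local [ 24.4 128. ] depthz 68.5
yaw left edge 0.06946309384217612
bars -126,-54
(139, 187) [481.6  -5. ] local [-123.7   87.9] depthz 69.4
(349, 190) [ 5.511e+02 -4.000e-01] local [-54.1  88.1] depthz 69.3
(347, 220) [552.  -10.8] local [-53.8  77.6] depthz 76.3
(334, 420) [558.6 -85.7] local [-52.    2.5] depthz 276.0
bar yaw 0.08699217630978384
(432, 80) [574.3  37.4] local [-28.6 124.4] depthz 68.0
(398, 430) [584.3 -91.3] local [-26.7  -4.7] depthz 66.9
line yaw 0.07739327448911126
plate edge
(230, 349) [518.7 -61.8] local [-90.3  28.9] depthz 70.0
(325, 352) [552.  -60.2] local [-57.   28.3] depthz 73.9
rib
(300, 400) [541.  -69.8] local [-68.5  19.4] depthz 72.5
(300, 437) [542.9 -83.7] local [-67.5   5.5] depthz 278.4
(290, 418) [538.6 -76.8] local [-71.4  12.6] depthz 77.4
```

```bash
cat >> h.py <<'E'
YAW=.07;T=np.array([612,-83.5]);RS=np.array([[np.cos(YAW),-np.sin(YAW)],[np.sin(YAW),np.cos(YAW)]])
def loc(x,y): return RS@[x,y]+T
def toloc(w): return RS.T@(np.array(w[:2])-T)
def splan(x,y,z,**k):
    w=loc(x,y); print('target',w.round(1)); plan(w[0],w[1],z,np.pi/2+YAW,**k); s=sense(); print('now local',toloc(s['eef_pos']).round(1),'tipz',(s['eef_pos'][2]-r.tip_reach).round(1))
E
python3 - <<'E'
from h import *
print(r.tip_reach)
f=dict(np.load('w2.npz'))
for u,v in ((85,300),(85,320),(100,310),(130,310),(150,300),(150,330),(85,380),(150,380)):
    w=px2w(f,215+u/3,130+v/3); print((u,v),w.round(1), (w-[472.9,13.3,253.3]).round(1))
splan(-90,-38,150)
E
```

```text
22.0
(85, 300) [466.8  23.8 238.3] [ -6.1  10.5 -15. ]
(85, 320) [467.   23.6 245.2] [-5.9 10.3 -8.1]
(100, 310) [469.2  23.7 241.5] [ -3.7  10.4 -11.8]
(130, 310) [473.7  24.3 241.9] [  0.8  11.  -11.4]
(150, 300) [476.9  24.2 237.3] [  4.   10.9 -16. ]
(150, 330) [476.5  24.6 249.2] [ 3.6 11.3 -4.1]
(85, 380) [467.6  23.2 262.7] [-5.3  9.9  9.4]
(150, 380) [476.   23.8 262.8] [ 3.1 10.5  9.5]
target [ 524.9 -127.7]
clock 3.15 pos [472.9  13.3 253.3] rot [-3.1413e+00 -3.0000e-04  1.6517e+00] F [-0.2  0.4 -0.3] op 0.005
dist 182.4 ROW [-0.3621, 0.1012, 0.258] [-0.0002, -0.0003, 0.0105]
now local [-132.   106.3] tipz 231.3
```

Call:
carry_out:
  increments:
    - [[-0.08,0.022,0.05,0,0,0.002],[-0.16,0.045,0.1,0,0,0.004],[-0.24,0.068,0.16,0,0,0.008],[-0.32,0.09,0.22,0,0,0.01],[-0.362,0.101,0.258,0,0,0.01]]

```text
clock: 3.57
eef_pos: [525.6, -129.9, 148.2]
tcp_rot: [-3.141, 0.0, 1.642]
contact_force: [-0.4, 0.2, 0.5]
opening: -0.003
```

```bash
python3 -c "
from h import *
save('wrist','w3a.png');save('scene','s3.png');save('wrist','w3.png');splan(-90,-38,104)"
```

```text
target [ 524.9 -127.7]
clock 3.7167 pos [ 524.5 -128.2  148.9] rot [-3.1389e+00 -1.0000e-03  1.6398e+00] F [-0.   0.8  0.3] op -0.002
dist 44.9 ROW [0.001, 0.0014, 0.1123] [-0.0025, -0.001, -0.0009]
now local [-90.5 -38.5] tipz 126.9
```

View pics/w3.png

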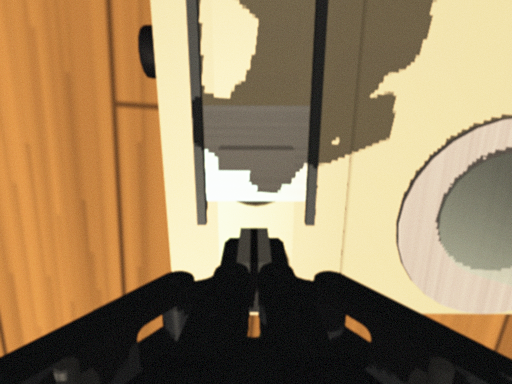

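View pics/s3.png

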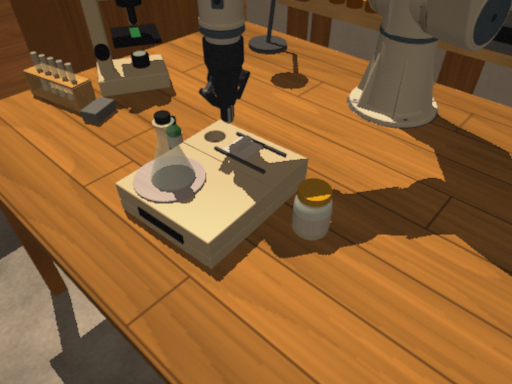

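Wrist view: the bars are at columns 202 and 310 at row 222, symmetric about the tool's plane at 256, so x and yaw are right. The plate's near edge is at row 201 and the rib's top line at row 147.

```bash
python3 - <<'E'
from h import *
f=optics.grab_frame('wrist')
for u,v,z in ((256,201,74.5),(256,106,74.5),(202,224,76),(310,224,76),(256,147,92.5),(256,205,70),(256,146,74.5)):
    w=px2w(f,u,v,z); print((u,v),w.round(1),toloc(w).round(1),px2w(f,u,v).round(1))
for n in ('shutter_top','reset_well'):
    print(n,[(toloc(d['point']).round(1),np.round(d['point'],1),round(d['confidence'],2)) for d in nets.tip_of(n,'wrist')[:2]])
E
```

```text
(256, 201) [ 525.  -122.1   74.5] [-89.5 -32.4] [ 525.  -122.2   74.2]
(256, 106) [520.7 -62.1  74.5] [-89.6  27.7] [520.7 -62.2  68.9]
(202, 224) [ 490.4 -140.2   76. ] [-125.3  -48. ] [ 490.3 -140.3   75.7]
(310, 224) [ 561.9 -135.1   76. ] [-53.6 -48. ] [ 561.9 -135.    76.2]
(256, 147) [522.2 -84.2  92.5] [-89.6   5.6] [522.5 -86.6  75.8]
(256, 205) [ 525.4 -126.4   70. ] [-89.4 -36.7] [ 525.4 -127.3   67.2]
(256, 146) [522.4 -86.2  74.5] [-89.5   3.6] [522.5 -86.4  72.9]
shutter_top [(array([-85.6,  -3.1]), array([526.8, -92.6,  74.4]), 0.93)]
reset_well [(array([-85.9, -12.3]), array([ 527.2, -101.8,   69.4]), 0.85)]
```

Call:
carry_out:
  increments:
    - [[0,0.001,0.05,0,0,0],[0,0.001,0.09,0,0,0],[0,0.001,0.113,0,0,0],[0,0.001,0.113,0,0,0]]

```text
clock: 4.2
eef_pos: [524.6, -127.4, 104.2]
tcp_rot: [-3.14, -0.001, 1.642]
contact_force: [-0.3, 0.1, -0.1]
opening: -0.002
```

```bash
python3 -c "
from h import *
splan(-90,33,103.5)"
```

```text
target [519.9 -56.9]
clock 4.2 pos [ 524.6 -127.4  104.2] rot [-3.1399e+00 -6.0000e-04  1.6416e+00] F [-0.3  0.1 -0.1] op -0.002
dist 70.7 ROW [0.1767, 0.0008, 0.0018] [-0.0016, -0.0006, 0.0008]
now local [-90.2 -37.7] tipz 82.2
```

Call:
carry_out:
  increments:
    - [[0.02,0,0,0,0,0],[0.04,0,0,0,0,0],[0.06,0,0,0,0,0],[0.08,0,0,0,0,0],[0.1,0,0,0,0,0]]

```text
clock: 4.62
eef_pos: [523.3, -88.0, 105.7]
tcp_rot: [3.14, 0.001, 1.64]
contact_force: [0.5, -1.9, 1.0]
opening: -0.004
```

Call:
carry_out:
  increments:
    - [[0.015,0,0,0,0,0],[0.03,0,0,0,0,0],[0.04,0,0,0,0,0],[0.05,0,0,0,0,0],[0.06,0,0,0,0,0]]

```text
clock: 5.03
eef_pos: [521.1, -64.5, 104.9]
tcp_rot: [3.141, 0.0, 1.64]
contact_force: [1.5, -2.5, 0.8]
opening: -0.0
```

```bash
python3 -c "
from h import *
splan(-90,33,103.5)
save('scene','s4a.png')
f=save('scene','s4.png');im=f['img'][115:215,110:320,::-1]; cv2.imwrite('pics/s4z.png',cv2.resize(im,None,fx=3.8,fy=3.8,interpolation=cv2.INTER_CUBIC))
"
```

```text
target [519.9 -56.9]
clock 5.0333 pos [521.1 -64.5 104.9] rot [3.1415e+00 1.0000e-04 1.6402e+00] F [ 1.5 -2.5  0.8] op -0.0
dist 7.9 ROW [0.0193, -0.0016, 0.0035] [0.0001, 0.0001, -0.0006]
now local [-89.3  25.3] tipz 82.9
```

View pics/s4z.png

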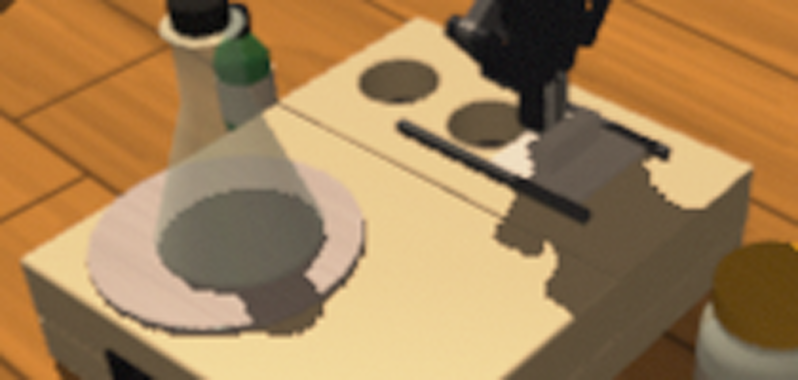

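The scene view shows the shutter mostly open, with the reset well visible at crop (490,122). I'll push gently to the stop.

Call:
carry_out:
  increments:
    - [[0.006,0,0,0,0,0],[0.012,0,0,0,0,0],[0.016,0,0,0,0,0],[0.018,0,0,0,0,0],[0.018,0,0,0,0,0]]

```text
clock: 5.55
eef_pos: [520.3, -58.5, 104.7]
tcp_rot: [-3.141, 0.002, 1.641]
contact_force: [-0.4, -8.0, -0.6]
opening: -0.002
```

Call:
carry_out:
  increments:
    - [[-0.05,0,-0.02,0,0,0],[-0.11,0,-0.06,0,0,0],[-0.18,0,-0.09,0,0,0],[-0.23,0,-0.115,0,0,0],[-0.25,0,-0.115,0,0,0]]

```text
clock: 5.97
eef_pos: [528.8, -159.9, 152.9]
tcp_rot: [3.138, 0.002, 1.639]
contact_force: [0.4, 0.5, 0.5]
opening: 0.003
```

```bash
python3 - <<'E'
from h import *
save('wrist','w5a.png')
save('wrist','w5a.png')
f=save('wrist','w5.png');splan(-90,-15,115)
for n in ('shutter_top','reset_well','reset_key_top'):
    print(n,[(toloc(d['point']).round(1),np.round(d['point'],1),round(d['confidence'],2)) for d in nets.tip_of(n,'wrist')[:2]])
np.savez('w5.npz',**{k:f[k] for k in f})
E
```

```text
target [ 523.3 -104.8]
clock 6.1167 pos [ 527.  -157.3  150.3] rot [-3.1409e+00 -7.0000e-04  1.6386e+00] F [-0.2  0.8 -0.4] op -0.002
dist 63.4 ROW [0.1316, -0.0003, 0.0885] [-0.0006, -0.0007, -0.0021]
now local [-90.  -67.7] tipz 128.3
shutter_top [(array([-87.4,  48.2]), array([521.4, -41.5,  73.1]), 0.88)]
reset_well [(array([-86.6,  -8. ]), array([526.2, -97.5,  70.2]), 0.84)]
reset_key_top [(array([-92. , -19.1]), array([ 521.6, -109. ,   50.8]), 0.62)]
```

View pics/w5.png

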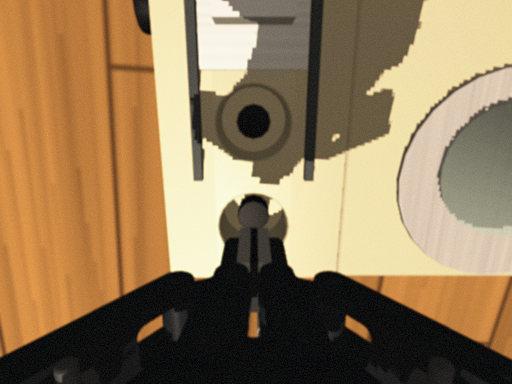

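The reset well's mouth is centred near pixel (253,120) with the key at (253,121), and the plate's edge is at row 70, clear of the well.

```bash
python3 - <<'E'
from h import *
f=dict(np.load('w5.npz'))
im=f['img'][70:180,190:320,::-1]; cv2.imwrite('pics/w5z.png',cv2.resize(im,None,fx=5,fy=5,interpolation=cv2.INTER_CUBIC))
for u,v,z in ((253,120,70),(253,121,50),(216,120,70),(291,120,70),(256,70,74.5),(198,180,76),(309,180,76)):
    w=px2w(f,u,v,z); print((u,v),w.round(1),toloc(w).round(1),px2w(f,u,v).round(1))
E
```

```text
(253, 120) [ 523.  -101.1   70. ] [-90.1 -11.3] [ 523.  -102.3   49.7]
(253, 121) [ 523.1 -103.    50. ] [-90.1 -13.2] [ 523.1 -103.    49.6]
(216, 120) [ 499.7 -102.7   70. ] [-113.4  -11.3] [ 499.5 -102.8   68.2]
(291, 120) [546.8 -99.5  70. ] [-66.1 -11.4] [547.  -99.5  68.7]
(256, 70) [522.8 -71.9  74.5] [-88.2  17.8] [522.8 -71.4  68.9]
(198, 180) [ 490.1 -140.9   76. ] [-125.6  -48.7] [ 490.1 -140.9   75.8]
(309, 180) [ 561.5 -136.    76. ] [-54.1 -48.9] [ 561.8 -136.4   74.4]
```

View pics/w5z.png

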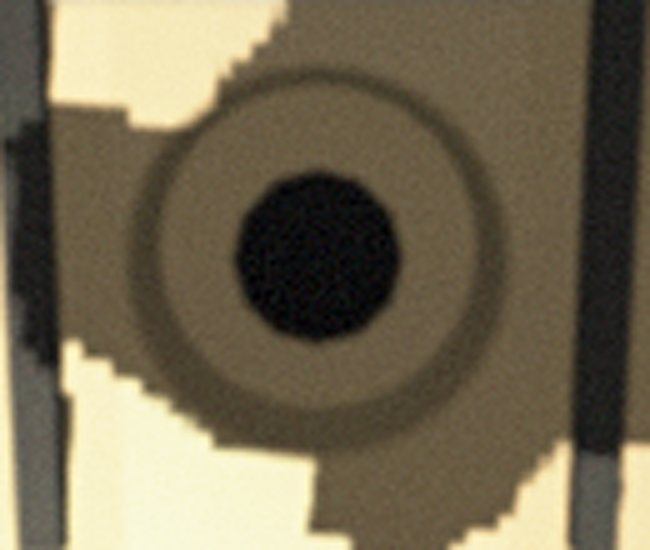

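```bash
python3 - <<'E'
from h import *
plan(523.5,-103,105,1.641)
E
```

```text
clock 6.2667 pos [ 526.8 -156.2  150. ] rot [-3.1400e+00 -9.0000e-04  1.6408e+00] F [ 0.7 -0.3  0.1] op 0.002
dist 69.8 ROW [0.1332, 0.0012, 0.1127] [-0.0015, -0.0009, -0.0002]
```

Call:
carry_out:
  increments:
    - [[0.05,0,0.03,0,0,0],[0.1,0.001,0.06,0,0,0],[0.133,0.001,0.09,0,0,0],[0.133,0.001,0.11,0,0,0],[0.133,0.001,0.11,0,0,0]]

```text
clock: 6.68
eef_pos: [522.8, -102.9, 105.0]
tcp_rot: [-3.138, -0.001, 1.643]
contact_force: [0.2, 0.3, -0.5]
opening: -0.002
```

```bash
python3 - <<'E'
from h import *
plan(523.5,-103,75,1.641)
f=save('scene','s6.png');im=f['img'][115:215,110:320,::-1]; cv2.imwrite('pics/s6z.png',cv2.resize(im,None,fx=3.8,fy=3.8,interpolation=cv2.INTER_CUBIC))
plan(523.5,-103,75,1.641)
E
```

```text
clock 6.6833 pos [ 522.8 -102.9  105. ] rot [-3.1383e+00 -9.0000e-04  1.6426e+00] F [ 0.2  0.3 -0.5] op -0.002
dist 30.1 ROW [-0.0005, 0.0019, 0.0751] [-0.0032, -0.0009, 0.0015]
clock 6.7333 pos [ 523.5 -103.6  106. ] rot [-3.1395e+00 -5.0000e-04  1.6418e+00] F [-0.8 -0.3  0.5] op 0.0
dist 31.0 ROW [0.0015, 0.0002, 0.0774] [-0.002, -0.0004, 0.0008]
```

View pics/s6z.png

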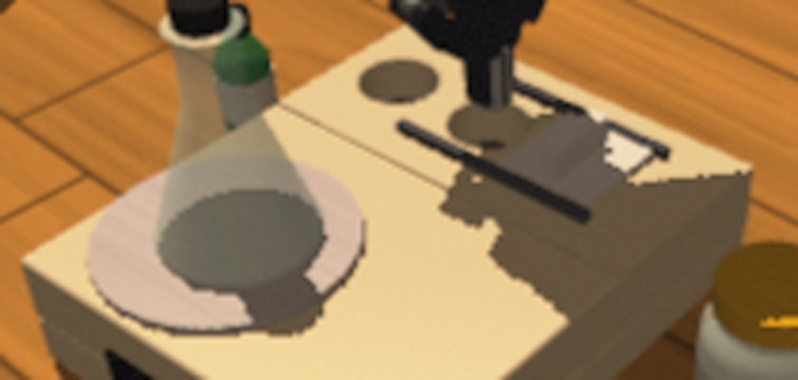

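The fingertips (crop 490,105) hang just above the reset well (490,125), as expected. I'll descend to just above the key.

Call:
carry_out:
  increments:
    - [[0,0,0.02,0,0,0],[0,0,0.04,0,0,0],[0,0,0.06,0,0,0],[0,0,0.07,0,0,0],[0,0,0.075,0,0,0]]

```text
clock: 7.15
eef_pos: [523.7, -104.6, 75.9]
tcp_rot: [-3.14, -0.0, 1.64]
contact_force: [-0.2, 0.4, 0.1]
opening: -0.0
```

Call:
carry_out:
  increments:
    - [[0,0,0.004,0,0,0],[0,0,0.008,0,0,0],[0,0,0.012,0,0,0],[0,0,0.016,0,0,0],[0,0,0.018,0,0,0]]

```text
clock: 7.57
eef_pos: [524.4, -104.4, 69.8]
tcp_rot: [3.141, 0.0, 1.64]
contact_force: [-0.4, -0.3, 2.2]
opening: 0.001
```

```bash
python3 - <<'E'
from h import *
plan(523.5,-103,67,1.641)
E
```

```text
clock 7.5667 pos [ 524.4 -104.4   69.8] rot [3.1412e+00 2.0000e-04 1.6402e+00] F [-0.4 -0.3  2.2] op 0.001
dist 3.3 ROW [0.0037, -0.0019, 0.007] [0.0004, 0.0002, -0.0008]
```

Call:
carry_out:
  increments:
    - [[0,0,0.003,0,0,0],[0,0,0.006,0,0,0],[0,0,0.009,0,0,0],[0,0,0.011,0,0,0],[0,0,0.011,0,0,0]]

```text
clock: 7.98
eef_pos: [524.5, -104.4, 66.7]
tcp_rot: [3.141, 0.0, 1.64]
contact_force: [-6.7, -0.1, 20.9]
opening: -0.003
```

Call:
carry_out:
  increments:
    - [[0,0,0,0,0,0],[0,0,0,0,0,0],[0,0,0,0,0,0],[0,0,0,0,0,0],[0,0,0,0,0,0]]

```text
clock: 8.4
eef_pos: [524.5, -104.4, 66.7]
tcp_rot: [3.141, 0.0, 1.64]
contact_force: [-5.7, -0.6, 20.9]
opening: 0.003
```

Call:
carry_out:
  increments:
    - [[0,0,0,0,0,0],[0,0,0,0,0,0],[0,0,0,0,0,0],[0,0,0,0,0,0],[0,0,0,0,0,0]]

```text
clock: 8.82
eef_pos: [524.5, -104.4, 66.8]
tcp_rot: [3.141, 0.0, 1.64]
contact_force: [-5.6, -0.2, 21.3]
opening: -0.005
```

Call:
carry_out:
  increments:
    - [[0,0,0,0,0,0],[0,0,0,0,0,0],[0,0,0,0,0,0],[0,0,0,0,0,0],[0,0,0,0,0,0]]

```text
clock: 9.23
eef_pos: [524.5, -104.4, 66.7]
tcp_rot: [3.141, 0.0, 1.64]
contact_force: [-6.4, -0.1, 20.7]
opening: 0.0
```

Call:
carry_out:
  increments:
    - [[0,0,0,0,0,0],[0,0,0,0,0,0],[0,0,0,0,0,0],[0,0,0,0,0,0],[0,0,0,0,0,0]]

```text
clock: 9.65
eef_pos: [524.5, -104.5, 66.7]
tcp_rot: [3.141, 0.0, 1.64]
contact_force: [-5.5, 0.9, 20.7]
opening: 0.002
```

Call:
carry_out:
  increments:
    - [[0,0,0,0,0,0],[0,0,0,0,0,0],[0,0,0,0,0,0],[0,0,0,0,0,0],[0,0,0,0,0,0]]

```text
clock: 10.07
eef_pos: [524.5, -104.4, 66.7]
tcp_rot: [3.141, 0.0, 1.64]
contact_force: [-5.6, 0.6, 21.2]
opening: 0.001
```

Call:
carry_out:
  increments:
    - [[0,0,0,0,0,0],[0,0,0,0,0,0],[0,0,0,0,0,0],[0,0,0,0,0,0],[0,0,0,0,0,0]]

```text
clock: 10.48
eef_pos: [524.5, -104.4, 66.7]
tcp_rot: [3.141, 0.0, 1.64]
contact_force: [-5.8, 0.7, 20.5]
opening: -0.002
```

```bash
python3 - <<'E'
from h import *
plan(523.5,-103,130,1.641)
E
```

```text
clock 10.4833 pos [ 524.5 -104.4   66.7] rot [3.1409e+00 2.0000e-04 1.6402e+00] F [-5.8  0.7 20.5] op -0.002
dist 63.3 ROW [0.0037, -0.0021, -0.1582] [0.0007, 0.0002, -0.0008]
```

Call:
carry_out:
  increments:
    - [[0,0,-0.02,0,0,0],[0,0,-0.06,0,0,0],[0,0,-0.1,0,0,0],[0,0,-0.15,0,0,0],[0,0,-0.175,0,0,0]]

```text
clock: 10.9
eef_pos: [524.9, -104.4, 137.0]
tcp_rot: [3.14, 0.0, 1.64]
contact_force: [0.0, -1.0, 0.1]
opening: -0.002
```

```bash
python3 - <<'E'
from h import *
f=save('scene','s7.png')
splan(-90,84,136)
E
```

```text
target [516.3  -6. ]
clock 10.95 pos [ 525.7 -104.6  138.1] rot [3.1378e+00 1.0000e-03 1.6401e+00] F [ 0.5 -0.3  2.2] op -0.001
dist 99.1 ROW [0.2475, -0.0064, 0.0051] [0.0037, 0.0009, -0.0006]
now local [-87.5 -15. ] tipz 116.1
```

Call:
carry_out:
  increments:
    - [[0.06,-0.001,0,0,0,0],[0.13,-0.003,0,0,0,0],[0.2,-0.005,0,0,0,0],[0.247,-0.006,0,0,0,0],[0.247,-0.006,0,0,0,0]]

```text
clock: 11.37
eef_pos: [514.1, -3.2, 134.4]
tcp_rot: [-3.14, -0.001, 1.642]
contact_force: [-0.2, -0.0, -0.1]
opening: -0.0
```

```bash
python3 - <<'E'
from h import *
save('scene','s8a.png');f=save('scene','s8.png');im=f['img'][95:215,110:340,::-1]; cv2.imwrite('pics/s8z.png',cv2.resize(im,None,fx=3.4,fy=3.4,interpolation=cv2.INTER_CUBIC))
splan(-90,84,104)
E
```

```text
target [516.3  -6. ]
clock 11.4667 pos [514.7  -5.5 134.7] rot [-3.1409e+00  1.0000e-04  1.6420e+00] F [ 0.4  0.4 -0.2] op 0.002
dist 30.7 ROW [-0.0016, 0.0041, 0.0767] [-0.0006, 0.0001, 0.0011]
now local [-91.6  84.6] tipz 112.7
```

View pics/s8z.png

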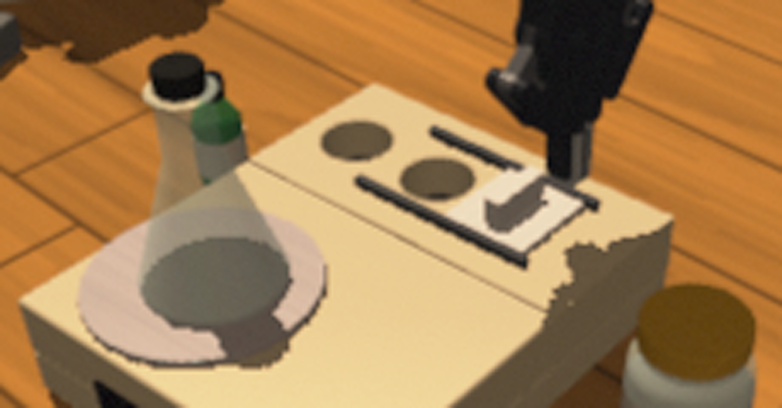

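The shutter is fully open with its rib at crop (520,200). The tool stands beyond it at (565,175), and the flask is unmoved. I'll descend on the +y side.

Call:
carry_out:
  increments:
    - [[0,0.002,0.03,0,0,0],[0,0.004,0.06,0,0,0],[0,0.004,0.075,0,0,0],[0,0.004,0.075,0,0,0]]

```text
clock: 11.8
eef_pos: [515.7, -6.6, 103.8]
tcp_rot: [-3.139, -0.0, 1.639]
contact_force: [-1.1, -0.1, 0.4]
opening: 0.001
```

Call:
carry_out:
  increments:
    - [[-0.02,0,0,0,0,0],[-0.04,0,0,0,0,0],[-0.06,0,0,0,0,0],[-0.08,0,0,0,0,0],[-0.1,0,0,0,0,0]]

```text
clock: 12.22
eef_pos: [519.6, -46.8, 105.7]
tcp_rot: [3.141, -0.0, 1.64]
contact_force: [0.1, 1.7, 1.3]
opening: -0.001
```

```bash
python3 - <<'E'
from h import *
splan(-90,4,104)
E
```

```text
target [521.9 -85.8]
clock 12.2167 pos [519.6 -46.8 105.7] rot [ 3.1408 -0.      1.6396] F [0.1 1.7 1.3] op -0.001
dist 39.1 ROW [-0.0977, -0.0009, 0.0043] [0.0007, -0.0, -0.0011]
now local [-89.6  43.1] tipz 83.7
```

Call:
carry_out:
  increments:
    - [[-0.018,0,0.001,0,0,0],[-0.036,0,0.002,0,0,0],[-0.054,0,0.002,0,0,0],[-0.07,0,0.002,0,0,0],[-0.08,0,0.002,0,0,0]]

```text
clock: 12.63
eef_pos: [521.7, -78.5, 104.5]
tcp_rot: [3.141, 0.0, 1.64]
contact_force: [0.9, 2.0, 0.6]
opening: 0.002
```

Call:
carry_out:
  increments:
    - [[-0.004,0,0,0,0,0],[-0.008,0,0,0,0,0],[-0.012,0,0,0,0,0],[-0.015,0,0,0,0,0],[-0.015,0,0,0,0,0]]

```text
clock: 13.05
eef_pos: [521.9, -83.7, 104.5]
tcp_rot: [-3.142, 0.0, 1.64]
contact_force: [0.1, -0.2, 1.7]
opening: -0.002
```

```bash
python3 - <<'E'
from h import *
splan(-90,4,104)
E
```

```text
target [521.9 -85.8]
clock 13.05 pos [521.9 -83.7 104.5] rot [-3.1415e+00  1.0000e-04  1.6404e+00] F [ 0.1 -0.2  1.7] op -0.002
dist 2.2 ROW [-0.0053, -0.0003, 0.0011] [-0.0001, 0.0001, -0.0004]
now local [-89.9   6.1] tipz 82.5
```

Not at the stop yet, so I'll keep pushing gently until the force rises.

Call:
carry_out:
  increments:
    - [[-0.004,0,0,0,0,0],[-0.008,0,0,0,0,0],[-0.011,0,0,0,0,0],[-0.011,0,0,0,0,0]]

```text
clock: 13.38
eef_pos: [522.1, -86.9, 104.4]
tcp_rot: [-3.141, -0.002, 1.639]
contact_force: [0.7, 9.6, 1.8]
opening: 0.002
```

Call:
carry_out:
  increments:
    - [[0.03,0,0,0,0,0],[0.06,0,-0.03,0,0,0],[0.06,0,-0.1,0,0,0],[0.06,0,-0.2,0,0,0],[0.06,0,-0.28,0,0,0]]

```text
clock: 13.8
eef_pos: [520.3, -63.1, 219.0]
tcp_rot: [-3.141, 0.0, 1.641]
contact_force: [1.6, -0.4, -0.2]
opening: 0.001
```

Call:
carry_out:
  increments:
    - [[0.08,0,-0.02,0,0,0],[0.18,0,-0.05,0,0,0],[0.28,0,-0.05,0,0,0],[0.38,0,-0.05,0,0,0],[0.42,0,-0.05,0,0,0]]

```text
clock: 14.22
eef_pos: [508.1, 107.9, 237.9]
tcp_rot: [3.14, -0.001, 1.642]
contact_force: [0.9, 0.7, 0.2]
opening: -0.0
```

Call:
carry_out:
  increments:
    - [[0,0,0,0,0,0],[0,0,0,0,0,0]]

```text
clock: 14.38
eef_pos: [508.5, 104.7, 237.1]
tcp_rot: [3.141, 0.001, 1.643]
contact_force: [-0.6, 0.2, 0.7]
opening: -0.002
```

```bash
python3 - <<'E'
from h import *
g=save('scene','s9.png');im=g['img'][95:215,110:340,::-1]; cv2.imwrite('pics/s9z.png',cv2.resize(im,None,fx=3.4,fy=3.4,interpolation=cv2.INTER_CUBIC))
f=save('top','t9.png'); im=f['img'][110:270,250:400,::-1]; cv2.imwrite('pics/t9z.png',cv2.resize(im,None,fx=3.7,fy=3.7,interpolation=cv2.INTER_CUBIC))
for c in('top','scene'):
  for n in ('shutter_top','flask','jar','dropper'):
    print(c,n,[(toloc(d['point']).round(1),np.round(d['point'],1),round(d['confidence'],2)) for d in nets.tip_of(n,c)[:2]])
s=sense();print(s['eef_pos'],s['contact_force'],s['clock'])
E
```

```text
top shutter_top [(array([-91.5, -11.7]), array([ 521.5, -101.6,   77.4]), 0.64)]
top flask [(array([ 72.3, -44.4]), array([ 687.2, -122.7,   74. ]), 0.75)]
top jar []
top dropper [(array([ -67.4, -200.1]), array([ 558.8, -287.8,   -0.6]), 0.59)]
scene shutter_top [(array([-86.2, -17.7]), array([ 527.2, -107.2,   75.1]), 0.62)]
scene flask [(array([ 72.9, -42.1]), array([ 687.7, -120.4,   79.8]), 0.61)]
scene jar [(array([-42.8, 206.4]), array([554.9, 119.4,  -1.8]), 0.73)]
scene dropper [(array([ -73.1, -201.4]), array([ 553.2, -289.5,   -2.9]), 0.42), (array([-86.7, -14.1]), array([ 526.5, -103.6,   73.8]), 0.29)]
[509.00585801 103.00226696 236.43909682] [-0.32745747 -0.22678789  0.19455585] 14.8833
```

View pics/s9z.png

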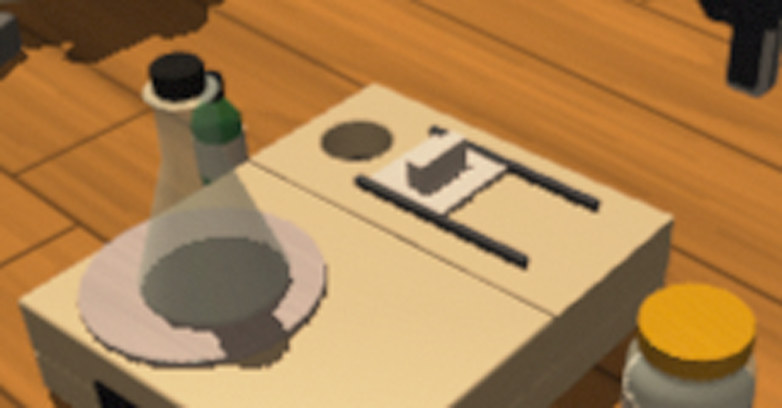

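View pics/t9z.png

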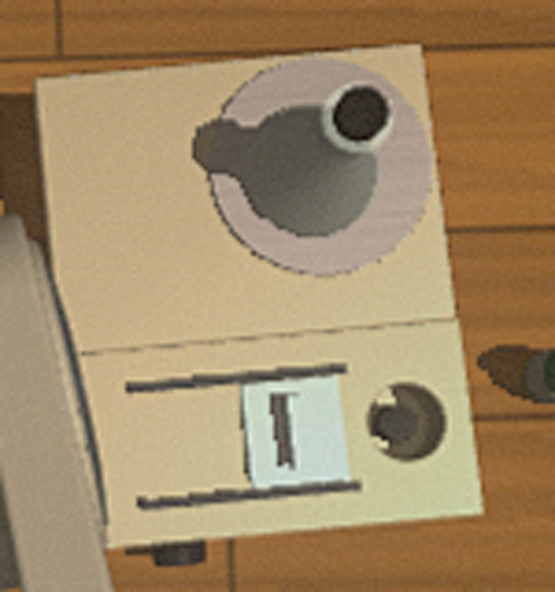

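```bash
python3 -c "
from rig import r
print(r.sign_off())"
```

```text
the job is handed in; nothing more can be done
None
```

I opened the shutter, held the reset key down, and pushed the shutter shut again. I handed the job in at about 15 s; `r.sign_off()` gives no verdict.

- **Shutter open:** I pushed the rib in +y with closed fingers until the force rose to about 8 N at the stop. The wrist picture showed the reset well uncovered.
- **Key pressed:** the tip met spring force near 48 mm above the bench and stopped at 44.7 mm with about 21 N. That fits a fully pressed key (45 mm). I held it there for about 2.5 s, then withdrew.
- **Shutter shut:** I pushed from the rib's other side until 9.6 N at the stop. The rib positions at the two stops are 62.3 mm apart, against the 62 mm of travel given, so I take the shutter as fully shut. The last pictures also show the plate covering the reset well.
- **Everything else:** the networks' final positions for the flask, jar and dropper agree with the first ones to about 5 mm, which is their noise. I never went down into the other well, and the last force reading, with the arm clear, is about zero.

**Disagreements:**
- The scene camera placed the stirrer about 5 mm off the other two, so I relied on the wrist camera.
- In the final check the top-camera network missed the jar, though the scene camera found it.
- A steady sideways force of about 6 N showed while the key was held, and I did not find its cause.

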